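Gauge the gap of a gel-plate clamp with the feeler that fits

TASK

Three feeler gauges (a thin, a medium and a thick one) hang side by side in the rack. Lift out the medium one, which is the one that fits, and slide its blade straight down into the gap between the two sprung jaws of the gel-plate clamp: you should feel a light drag as the jaws give way. Press it fully home until its handle rests on the top of the clamp, then let go and leave it standing there upright; put no other gauge into the gap.

Things in the scene. Friction and masses are not known exactly. Their poses are not given: they have to be found in the camera images.
- gauge_medium_handle (a point): Medium feeler gauge, centre of its handle: grey ribbed block 56 (x) x 24 (y, thickness) x 55 mm high. A steel blade 30 mm wide (x), 12 thick (y), 58 long hangs below it, round tip 85 mm below this point. About 0.13 kg. Hangs upright in the rack, handle's underside 75 mm, this point 102 mm above the worktop. z up; a half turn about z makes no difference.
- rack: Fixed aluminium rack, about 266 mm long (its y), origin under its middle: two rails 75 mm high, 19 to 33 mm either side of the middle line. Three gauges hang on them by their handles, at y = -80, 0 and 80 mm, in any order: thin (handle 10, blade 5 mm thick, loose in the gap), medium, thick (handle 40, blade 24 mm thick, will not go in); alike otherwise.
- gap (a point): Middle of the clamp's gap, level with its top (75 mm up). Base 84 (x) x 150 mm (y), fixed; white cheeks 22 to 36 mm out at +x and -x; between them two white sprung jaws meet along y: 6 mm apart at rest, mouth flared to 26 mm, jaw tops 2 mm below this point, 63 mm deep. Blade goes in with its thickness along y; 5 to 20 N. Home: handle rests on the cheeks, its centre 27.5 mm above this point.
- jaw_left (a joint): How far the left (+y) jaw of the clamp is pushed back, in m: 0 at rest, 0.008 at its stop; about 0.003 with the medium blade in the middle of the gap (more or less if it stands off the middle: the two jaws share 6 mm). Its spring presses with 3.6 N at 0, 11 N at the stop. The right jaw is its mirror image.

How it is judged (in metres and radians):
On the way:
1. the medium gauge is lifted clear of the rack, its blade above the rails (height (world z) of gauge_medium_handle above 0.16 m), for 0.1 s.
At the end, for the whole second after the job is handed in: The medium gauge stands in the clamp's gap, its blade between the jaws, released: handle centre within 12 mm of the gap's middle seen from above, handle within 5 mm of resting on the clamp's top, within 10 degrees of upright (horizontal distance between gauge_medium_handle and gap below 0.012 m and z of gauge_medium_handle in the frame of gap below 0.0325 m and angle between gauge_medium_handle's own z axis and vertical below 0.175 rad); the robot touches nothing.
It fails at once if something other than the medium gauge forces the jaws open (value of joint jaw_left above 0.003 m and distance between gauge_medium_handle and gap above 0.13 m).
It also fails if it takes over 38 s, if anything falls off the work surface, if the arm or the gripper's body presses on something with over 40 N, if the wrist force passes 120 N, or if a joint passes its speed limit or range.

ROBOT

A 6-joint arm with a two-finger parallel gripper is mounted at the origin on a cart in front of the work surface, level with it; the furniture and walls round the work are solid. World frame = base frame: x ahead of the robot, y to its left, z up, the work surface at z = 0. Lengths are in m, angles in degrees, forces in N, time in s.
With the tool pointing down it reaches from about 0.4 to 0.825 m from the base axis. Payload 7 kg.
Tool frame: the origin (TCP) lies on the centre line of the jaws, within the pads' length; the fingertips stand 14 mm ahead of it and the grasp point (between the pads) lies 5 mm behind it; z points along the fingers, x is the direction in which the jaws open and shut, and the axes are right-handed (so a half turn about z gives the same grasp; the last joint's range is limited). The gripper opens to 88 mm and grips with 3 to 60 N. Pads are 19 mm wide; open, the fingers measure 130 mm over their backs; the gripper's body (78 mm by 193 mm) begins 47 mm behind the grasp point.
Start: joints at [-55.858, 20.546, 0.682, 0, -70.136, -16.507], TCP at [0.204, -0.643, 0.241] pointing down, gripper open.
Joint ranges: [-176.03, 176.03], [-82.01, 121.73], [-58.28, 71.71], [-173.87, 95.51], [-174.79, -0.11], [-173.66, 173.66]. Speed limits (degrees/s): [136.94, 136.94, 172.46, 180, 180, 180].

INTERFACE

Orientations are given as [roll, pitch, yaw] about the fixed x, y, z axes, in that order (R = Rz(yaw) Ry(pitch) Rx(roll)).
In Python, from plant import * gives the robot as it stands.
- The arm moves only by the shell command python3 -m handwheel 'ROWS' [OPENING]. ROWS is JSON, a list of rows, each a list of 2 entries, a list of its own where there are three numbers: the shift along the tool's x, y, z each as a share of 0.2 m, from -1 to 1, then the turn, a rotation vector about the tool's x, y, z each as a share of 360 degrees, from -1 to 1. In form: [[[tx, ty, tz], [ax, ay, az]], ...]. A call has 1 to 5 rows; each row is the pose to reach, as a shift and turn from the pose commanded when the call began, along the tool's axes at that moment, turning the shorter way round; what a row does not reach only later rows make up. A row lasts 1/12 s, in which the tool goes at most 41.7 mm and 7.16 degrees, less where a joint would pass 70% of its speed; a pose out of reach is approached as far as the arm can. A call with a number of a shift or a turn outside -1 to 1 is refused whole. A call with a gripper value outside its range is refused whole. OPENING is the closure, from -1 (fully open) to 1 (shut), set as the call begins (- or left out, the last holds). The fingers move at their own pace and stop on an object; the grip force is fixed at half the most. Time passes only in rows, so rows that repeat a pose let the fingers close. It gives the time, the measured TCP pose, the force and the opening at its end, in the units of the state.
- get_obs(): the state, without advancing time (a new reading comes with each control period).
- snapshot(name): name is "scene" or "top"; returns a dict with "color" (384x512x3 uint8, red, green, blue), "z_map" (384x512 float32, m along the optical axis (not along the pixel's ray), 0 where there is no reading), "intrinsics" (3x3 intrinsics, pixels), "distortion" ([k1, k2, p1, p2, k3] as OpenCV has them; the pictures are not rectified), "rvec" (rotation vector, rad) and "tvec" (3), from world to camera coordinates, as OpenCV has them. Camera axes: x right, y down, z forward; pixel columns grow to the right and rows downward; lengths in m; the calibration is good to about 2 mm. A picture is of the moment at which its call begins.
- close_job(): hands the job in, once; it reports no verdict.
The state is a dict: "clock": time; "joint_pos": joint angles; "qvel": joint speeds; "tau": joint torques, N m; "tool_pos": TCP position; "orientation": TCP orientation; "force": force on the tool from outside, world axes, zero at the start; "moment": the same for the moment, N m; "opening": finger opening in m.
Only numpy, scipy, OpenCV 4.12 (cv2) and the standard library are available. Lean on these libraries where they do the work, as an engineer would, in place of code of your own. Each camera call takes 0.05 s, during which the arm holds its last target. There are 200 camera calls.

## Working session

There is one attempt and no reset: what is moved stays moved. The work goes in short steps, Python scripts to look and compute and a shell command to move; the robot and the scene stay as the last step left them, time stands still between calls to the robot, and variables do not carry over. Pictures are saved under pics/ and viewed, about 8 in all and at most 12, crops included, and the job is handed in when it is done.

```bash
mkdir -p pics; ls; cat > h.py <<'E'
from plant import *
import numpy as np, cv2
from scipy.spatial.transform import Rotation as R
def shot(n,f):
    s=snapshot(n); cv2.imwrite('pics/'+f+'.png',s['color'][:,:,::-1]); np.savez('pics/'+f,**s); return s
def px(s,u,v,z=None):
    K=s['intrinsics'];n=cv2.undistortPoints(np.array([[[u,v]]],float),K,np.asarray(s['distortion'])).ravel()
    Rm=cv2.Rodrigues(np.asarray(s['rvec']))[0]; t=np.asarray(s['tvec']).ravel(); r=np.array([n[0],n[1],1])
    C=-Rm.T@t; d=Rm.T@r
    k=(z-C[2])/d[2] if z is not None else s['z_map'][int(v),int(u)]
    return C+k*d
def cloud(s):
    K=s['intrinsics'];h,w=s['z_map'].shape
    u,v=np.meshgrid(np.arange(w),np.arange(h))
    n=cv2.undistortPoints(np.stack([u,v],-1).reshape(-1,1,2).astype(float),K,np.asarray(s['distortion'])).reshape(-1,2)
    z=s['z_map'].reshape(-1,1); Rm=cv2.Rodrigues(np.asarray(s['rvec']))[0]
    P=(np.c_[n,np.ones(len(n))]*z-np.asarray(s['tvec']).ravel())@Rm
    P[z[:,0]==0]=np.nan
    return P.reshape(h,w,3)
E
python3 - <<'E'
from h import *
a=shot('scene','s1');b=shot('top','t1')
o=get_obs();print(o)
cv2.imwrite('pics/both.png',cv2.resize(np.hstack([a['color'],b['color']])[:,:,::-1],(800,300)))
for s in (a,b): print(-cv2.Rodrigues(np.asarray(s['rvec']))[0].T@np.asarray(s['tvec']).ravel())
E
```

```text
pics
{'clock': 0.1, 'joint_pos': array([-5.58582886e+01,  2.05874744e+01,  6.38079000e-01, -1.75426903e-02,
       -7.01363715e+01, -1.65081500e+01]), 'qvel': array([-0.00124303, -0.00394968,  0.1168717 , -0.06009305,  0.00908431,
        0.09377091]), 'tau': array([-2.02739117e-03, -5.84160054e+01,  2.93750542e+01,  7.01547012e+00,
        1.01073092e-02, -7.78830713e-05]), 'tool_pos': array([ 0.20433248, -0.64288052,  0.23970819]), 'orientation': array([-1.79991439e+02, -8.69179593e-02,  1.07627582e+02]), 'force': array([-0.35520114,  0.90652854, -0.36516398]), 'moment': array([0.02275803, 0.05374706, 0.00959451]), 'opening': 0.0875098297682712}
[ 0.0152535  -0.5953577   0.55866795]
[ 0.43471348 -0.05051859  0.96432532]
```

View pics/t1.png

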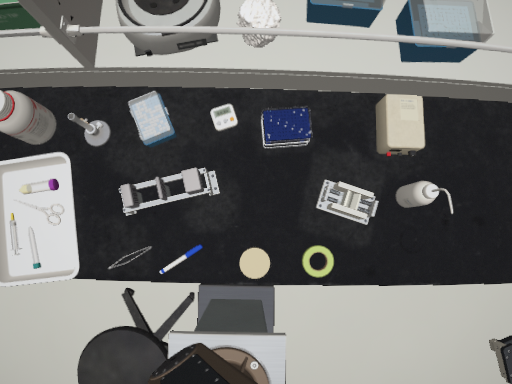

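View pics/s1.png

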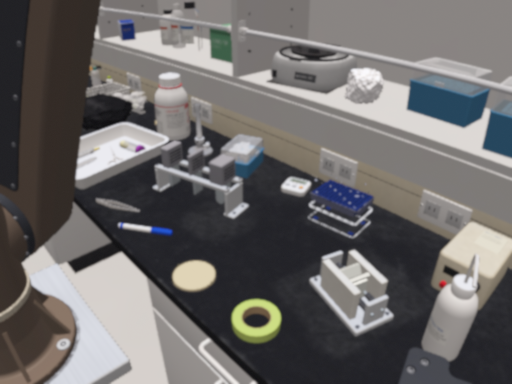

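The top view shows the rack running from (120,200) to (217,182), with gauges at about (128,195), (161,187) and (194,181). The clamp is at about (348,201). The scene view shows the same layout. I'll enlarge crops next.

```bash
python3 - <<'E'
from h import *
b=np.load('pics/t1.npz')
c=b['color'][:,:,::-1]
A=cv2.resize(c[160:224,110:230],None,fx=6.5,fy=6.5,interpolation=cv2.INTER_CUBIC)[:290]
A=cv2.resize(c[165:220,110:230],(780,357),interpolation=cv2.INTER_CUBIC)
B=cv2.resize(c[175:230,300:395],(410,238),interpolation=cv2.INTER_CUBIC)
im=np.zeros((597,780,3),np.uint8);im[:357]=A;im[358:596,:410]=B
cv2.imwrite('pics/c1.png',im)
P=cloud(b)
# handle tops: z>0.115 points in rack region
sub=P[165:220,110:230].reshape(-1,3); m=(sub[:,2]>0.118)&(sub[:,2]<0.14); q=sub[m]
uv=np.stack(np.meshgrid(np.arange(110,230),np.arange(165,220)),-1).reshape(-1,2)[m]
_,lab,st,ce=cv2.connectedComponentsWithStats((((P[...,2]>0.118)&(P[...,2]<0.14)).astype(np.uint8)))
for i in range(1,len(st)):
    if st[i][4]>15 and 160<ce[i][1]<230:
        g=P[lab==i]; print(ce[i],st[i][4],g.mean(0),cv2.minAreaRect((g[:,:2]*1000).astype(np.float32)),g[:,2].mean())
# clamp
reg=P[175:230,310:385].reshape(-1,3)
for lo,hi in ((0.004,0.03),(0.06,0.09)):
    g=reg[(reg[:,2]>lo)&(reg[:,2]<hi)]; print(lo,len(g),cv2.minAreaRect((g[:,:2]*1000).astype(np.float32)))
rk=P[160:224,110:230].reshape(-1,3);g=rk[(rk[:,2]>0.06)&(rk[:,2]<0.085)];print(len(g),cv2.minAreaRect((g[:,:2]*1000).astype(np.float32)))
E
```

```text
[190.95707071 179.67676768] 396 [0.54714716 0.08905163 0.1288996 ] ((547.8035278320312, 89.7480697631836), (55.93312454223633, 40.645774841308594), 15.178223609924316) 0.12889960047913335
[159.23853211 187.33027523] 109 [0.52706875 0.16501426 0.12752999] ((527.5321044921875, 165.8399658203125), (54.415679931640625, 10.743890762329102), 15.659350395202637) 0.12752999015188363
[422.44933921 192.4185022 ] 227 [ 0.53016257 -0.48143326  0.12572969] ((530.713623046875, -487.8333435058594), (56.32271957397461, 47.613529205322266), 16.09229850769043) 0.12572969478529897
[127.25954198 195.2480916 ] 262 [0.50608525 0.24169037 0.12818084] ((506.86346435546875, 243.3578643798828), (57.12360763549805, 25.133747100830078), 14.674299240112305) 0.12818084181772432
0.004 586 ((511.19512939453125, -327.12677001953125), (203.98095703125, 147.08883666992188), 89.64382934570312)
0.06 694 ((512.0830688476562, -318.22418212890625), (139.97946166992188, 72.56536865234375), 73.47306060791016)
802 ((527.3409423828125, 167.11929321289062), (67.49369812011719, 230.3392333984375), 15.057785034179688)
```

View pics/c1.png

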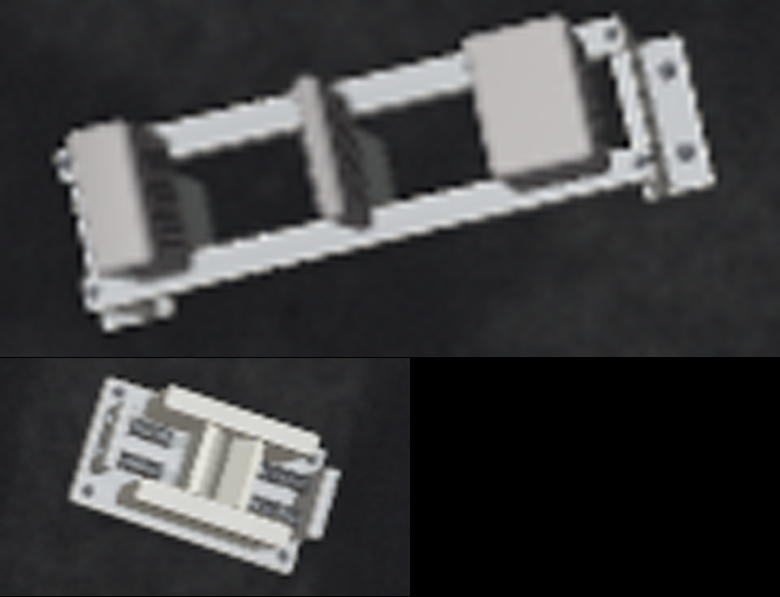

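The leftmost gauge (handle thickness about 25 mm) is the medium one, at (0.507, 0.243) with the rack yawed about 15°. The neighbour spacing checks out at 80.3 mm. The middle one is thin and the right one thick. The clamp sits at about (0.512, -0.318), yaw about -16.5°. I'm moving to above the medium gauge.

```bash

python3 - <<'E'
from h import *
b=np.load('pics/t1.npz');P=cloud(b)
reg=P[175:230,310:385].reshape(-1,3); c=np.array([.512,-.318])
for yaw in (-16.5,):
    a=np.radians(yaw);ex=np.array([np.cos(a),np.sin(a)]);ey=np.array([-np.sin(a),np.cos(a)])
    d=reg[:,:2]-c; X=d@ex*1000;Y=d@ey*1000;Z=reg[:,2]*1000
    m=(Z>66)&(Z<84)
    for n,s in (('+x',m&(X>18)&(X<45)),('-x',m&(X<-18)&(X>-45)),('mid',m&(abs(X)<14))):
        print(n,s.sum(),X[s].min(),X[s].max(),Y[s].min(),Y[s].max(),'slope',np.degrees(np.arctan(np.polyfit(Y[s],X[s],1)[0])),Z[s].mean())
    k=abs(X)<14
    for y in range(-45,46,4):
        t=k&(abs(Y-y)<2); print(y,t.sum(),Z[t].round(0).astype(int)[:9])
E
for i in 1 2; do python3 -m handwheel '[[[0.5,0.85,0],[0,0,0]],[[0.5,0.85,0],[0,0,0]],[[0.5,0.85,0],[0,0,0]],[[0.5,0.85,0],[0,0,0]],[[0.5,0.85,0],[0,0,0]]]'; done
for i in 1 2; do python3 -m handwheel '[[[0.9,0.36,0],[0,0,0]],[[0.9,0.36,0],[0,0,0]],[[0.9,0.36,0],[0,0,0]],[[0.9,0.36,0],[0,0,0]],[[0.9,0.36,0],[0,0,0]]]'; done
```

```text
+x 222 18.217444228917152 36.44457826997657 -48.185421530381724 48.28832008625878 slope 0.4391225673134408 73.89653473093401
-x 224 -36.15233371875955 -18.253232400015868 -48.06461639155802 48.03193985710839 slope 0.8866903572434256 74.02693887626113
mid 77 -13.738113808479042 13.933499833636853 -17.270073332960337 19.442542895927815 slope 0.8438877238445125 70.82086884650776
-45 13 [41 41 40 11 37 41 10 14 11]
-41 15 [41 41 41 41 10 35 44  9 12]
-37 15 [45 10 40 46 11 38 12 11 15]
-33 11 [42 42 43 39 37 10 40 41 43]
-29 9 [42 44 38 37 40 36 42 42 40]
-25 1 [41]
-21 0 []
-17 10 [70 74 72 72 71 72 71 72 71]
-13 17 [72 72 69 72 70 74 75 73 69]
-9 24 [63 68 69 64 72 71 63 66 64]
-5 22 [58 64 38 57 61 59 61 59 63]
-1 29 [49 58 54 37 45 58 37 46 56]
3 3 [56 57 57]
7 9 [62 65 62 60 63 61 59 60 61]
11 9 [70 70 63 72 65 65 70 66 63]
15 58 [73 47 55 71 26 35 45 70 72]
19 23 [71 71 11 69 12 13 69 13 69]
23 8 [35 13 12 13 10 13 41 13]
27 15 [39 41 39 40 11 11 11 11 13]
31 13 [39 39 12 40 12 12 13 39 38]
35 16 [42 41 43 39 11 13 14 12 11]
39 20 [39 39 31 41 12 11 37 34 13]
43 16 [38 42 37 13 12 12 11 41 38]
clock: 0.52
tool_pos: [0.3375, -0.4941, 0.2403]
orientation: [180.0, -0.0, 107.7]
force: [0.6, -0.3, -0.6]
opening: 0.0876
clock: 0.93
tool_pos: [0.4694, -0.3471, 0.2404]
orientation: [180.0, -0.0, 107.7]
force: [-0.3, -1.0, 0.2]
opening: 0.0878
clock: 1.35
tool_pos: [0.4816, -0.1534, 0.2404]
orientation: [180.0, -0.0, 107.7]
force: [0.8, 0.4, -0.1]
opening: 0.0875
clock: 1.77
tool_pos: [0.4958, 0.0401, 0.2406]
orientation: [180.0, -0.0, 107.7]
force: [0.4, -0.3, -0.2]
opening: 0.0873
```

```bash

python3 -m handwheel '[[[0.95,0.36,0],[0,0,0.0072]],[[0.95,0.36,0],[0,0,0.0072]],[[0.95,0.36,0],[0,0,0.0072]],[[0.95,0.36,0],[0,0,0.0072]],[[0.95,0.36,0],[0,0,0.0072]]]'
python3 -m handwheel '[[[0,0,0],[0,0,0]],[[0,0,0],[0,0,0]]]'
python3 - <<'E'
from h import *
s=shot('scene','s2'); t=shot('top','t2')
for n,im,r in (('s',s,(110,240,120,290)),('t',t,(130,240,80,230))):
    pass
A=cv2.resize(s['color'][60:240,100:340,::-1],(600,450),interpolation=cv2.INTER_CUBIC)
cv2.imwrite('pics/c2.png',A)
P=cloud(t);z=P[...,2]
g=P[(z>.118)&(z<.14)&(abs(P[...,0]-.507)<.05)&(abs(P[...,1]-.243)<.035)];print(len(g), get_obs()['tool_pos'],get_obs()['orientation'])
E
```

```text
clock: 2.18
tool_pos: [0.5066, 0.2424, 0.2404]
orientation: [-180.0, -0.0, 105.1]
force: [0.7, -0.7, 0.0]
opening: 0.0877
clock: 2.35
tool_pos: [0.5067, 0.2417, 0.2396]
orientation: [-179.9, 0.0, 105.2]
force: [-0.6, 0.2, -0.1]
opening: 0.0875
71 [0.506698   0.23959875 0.24005796] [-1.79933077e+02  2.74900689e-02  1.05062228e+02]
```

View pics/c2.png

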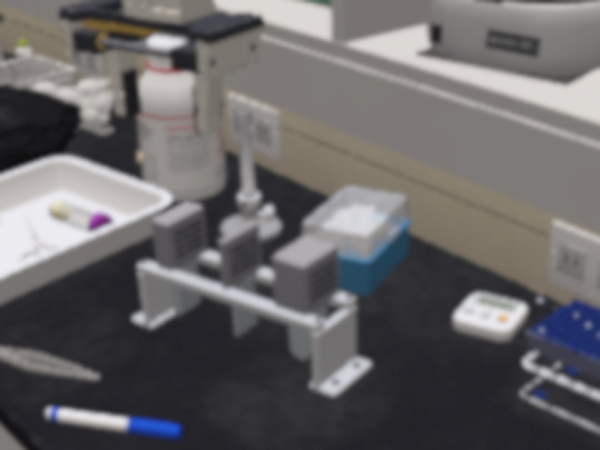

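The crop shows the open gripper at the upper left, above the medium gauge (handle at crop (180,235)). The rails are clear. I'll descend and grip.

```bash

python3 -m handwheel '[[[0,0,0.2],[0,0,0]],[[0,0,0.4],[0,0,0]],[[0,0,0.55],[0,0,0]],[[0,0,0.65],[0,0,0]],[[0,0,0.7],[0,0,0]]]'
for i in 1 2; do python3 -m handwheel '[[[0,0,0],[0,0,0]],[[0,0,0],[0,0,0]],[[0,0,0],[0,0,0]],[[0,0,0],[0,0,0]],[[0,0,0],[0,0,0]]]' 1; done
python3 -m handwheel '[[[0,0,0],[0,0,0]],[[0,0,0],[0,0,0]],[[0,0,0],[0,0,0]],[[0,0,0],[0,0,0]],[[0,0,0],[0,0,0]]]'
```

```text
clock: 2.87
tool_pos: [0.5058, 0.2374, 0.0979]
orientation: [-179.8, 0.1, 104.9]
force: [0.2, 0.1, 0.2]
opening: 0.0873
clock: 3.28
tool_pos: [0.5078, 0.2404, 0.102]
orientation: [179.9, -0.1, 105.0]
force: [0.4, -0.1, 0.5]
opening: 0.06
clock: 3.7
tool_pos: [0.5072, 0.2401, 0.1006]
orientation: [180.0, -0.0, 105.0]
force: [-0.7, 1.8, -0.3]
opening: 0.0266
clock: 4.12
tool_pos: [0.5072, 0.2401, 0.1006]
orientation: [180.0, -0.0, 105.1]
force: [-0.7, 1.5, 0.8]
opening: 0.024
```

```bash

python3 -m handwheel '[[[0,0,-0.1],[0,0,0]],[[0,0,-0.3],[0,0,0]],[[0,0,-0.5],[0,0,0]],[[0,0,-0.65],[0,0,0]],[[0,0,-0.7],[0,0,0]]]'
python3 -m handwheel '[[[0,0,0],[0,0,0]],[[0,0,0],[0,0,0]],[[0,0,0],[0,0,0]]]'
python3 - <<'E'
from h import *
s=shot('scene','s3');cv2.imwrite('pics/c3.png',cv2.resize(s['color'][60:240,100:340,::-1],(600,450),interpolation=cv2.INTER_CUBIC))
E
```

```text
clock: 4.53
tool_pos: [0.5088, 0.2406, 0.2458]
orientation: [179.6, -0.1, 105.1]
force: [0.3, -0.5, -0.4]
opening: 0.0238
clock: 4.78
tool_pos: [0.5062, 0.2393, 0.2387]
orientation: [-179.8, 0.1, 105.0]
force: [-0.1, 0.6, -1.6]
opening: 0.0239
```

View pics/c3.png

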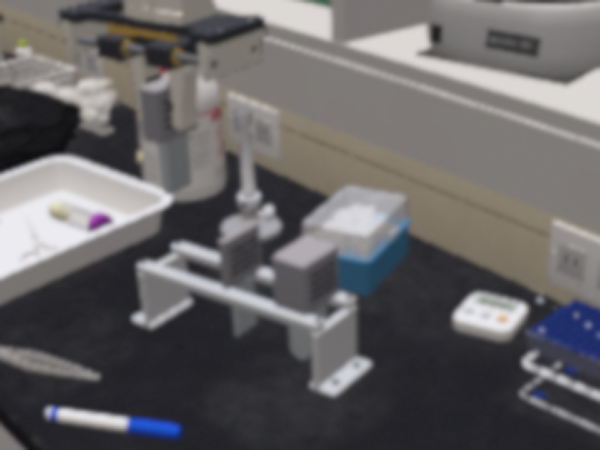

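The gauge is lifted out in the fingers, upright and clear of the rack. I'm carrying it to the clamp and turning.

```bash

for i in 1 2 3; do python3 -m handwheel '[[[-0.18,-0.046,0],[0,0,0]],[[-0.36,-0.092,0],[0,0,0]],[[-0.54,-0.139,0],[0,0,0]],[[-0.72,-0.186,0],[0,0,0]],[[-0.9,-0.233,0],[0,0,0]]]'; done
python3 -m handwheel '[[[0,0,0],[0,0,0.0178]],[[0,0,0],[0,0,0.0356]],[[0,0,0],[0,0,0.0534]],[[0,0,0],[0,0,0.0712]],[[0,0,0],[0,0,0.0889]]]'
python3 -m handwheel '[[[0,0,0],[0,0,0]],[[0,0,0],[0,0,0]],[[0,0,0],[0,0,0]],[[0,0,0],[0,0,0]]]'
python3 - <<'E'
from h import *
t=shot('top','t4');s=shot('scene','s4')
A=cv2.resize(t['color'][150:240,290:410,::-1],(400,300),interpolation=cv2.INTER_CUBIC)
B=cv2.resize(s['color'][180:340,270:430,::-1],(400,400),interpolation=cv2.INTER_CUBIC)
im=np.zeros((400,800,3),np.uint8);im[:300,:400]=A;im[:,400:]=B;cv2.imwrite('pics/c4.png',im)
P=[get_obs() for _ in range(1)][0];print(P['tool_pos'],P['orientation'],P['force'])
E
```

```text
clock: 5.25
tool_pos: [0.5078, 0.0522, 0.239]
orientation: [-179.8, 0.0, 105.1]
force: [0.8, 0.1, -1.4]
opening: 0.0238
clock: 5.67
tool_pos: [0.5095, -0.1337, 0.239]
orientation: [-179.9, -0.0, 105.1]
force: [0.8, -0.2, -1.4]
opening: 0.0238
clock: 6.08
tool_pos: [0.5113, -0.3195, 0.2386]
orientation: [-179.8, -0.1, 105.0]
force: [1.8, -0.6, -0.1]
opening: 0.0241
clock: 6.5
tool_pos: [0.5114, -0.3179, 0.2383]
orientation: [-179.8, -0.0, 72.7]
force: [-1.0, 0.4, -1.6]
opening: 0.0239
clock: 6.83
tool_pos: [0.5122, -0.3177, 0.24]
orientation: [-180.0, 0.0, 73.2]
force: [-0.4, 0.1, -1.4]
opening: 0.0238
[ 0.51222099 -0.31778348  0.24034477] [-1.79978264e+02  2.77693781e-03  7.31321763e+01] [ 0.47897893 -0.43160135 -1.21967941]
```

View pics/c4.png

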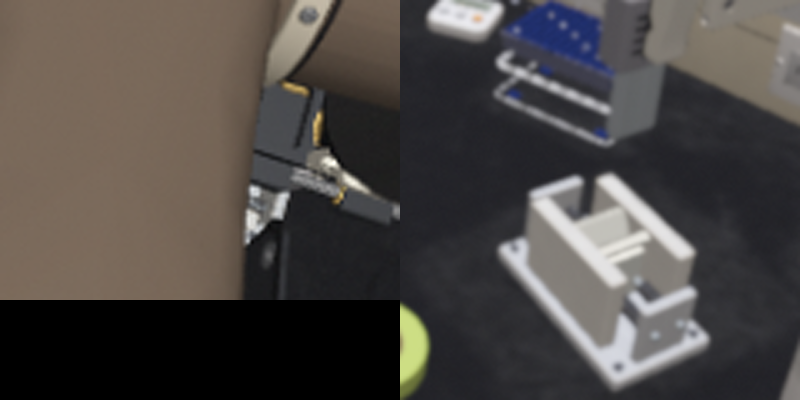

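The scene crop shows the blade at crop (635,100), above the clamp mouth at about (620,240). The top view is blocked by the arm. I'll lower until the tip is just above the mouth and look once more.

```bash

python3 -m handwheel '[[[0,0,0.15],[0,0,0]],[[0,0,0.25],[0,0,0]],[[0,0,0.32],[0,0,0]],[[0,0,0.35],[0,0,0]],[[0,0,0.35],[0,0,0]]]'
python3 -m handwheel '[[[0,0,0],[0,0,0]],[[0,0,0],[0,0,0]],[[0,0,0],[0,0,0]]]'
python3 - <<'E'
from h import *
s=shot('scene','s5')
# predicted pixel of gap line at z=.075 and blade tip
a=np.radians(-17);ex=np.array([np.cos(a),np.sin(a),0]);ey=np.array([-np.sin(a),np.cos(a),0])
o=get_obs();c=o['tool_pos'];print(c,o['orientation'])
pts=[]
for base,z in ((np.array([.512,-.318,0]),.073),(np.array([c[0],c[1],0]),c[2]-.083+.015)):
    for dx in (-.015,.015):
        for dy in (-.006,.006): pts.append(base+ex*dx+ey*dy+[0,0,z])
uv=cv2.projectPoints(np.array(pts),s['rvec'],s['tvec'],s['intrinsics'],np.asarray(s['distortion']))[0].reshape(-1,2)
print(((uv-[300,210])*6).round())
B=cv2.resize(s['color'][210:310,300:400,::-1],(600,600),interpolation=cv2.INTER_CUBIC)
for p in ((uv-[300,210])*6).round().astype(int): cv2.circle(B,tuple(int(k) for k in p),3,(0,0,255),1)
cv2.imwrite('pics/c5.png',B)
E
```

```text
clock: 7.35
tool_pos: [0.5116, -0.3176, 0.1692]
orientation: [-179.9, -0.0, 73.1]
force: [0.5, 0.3, -0.9]
opening: 0.0241
clock: 7.6
tool_pos: [0.5129, -0.3181, 0.1718]
orientation: [179.9, 0.0, 73.1]
force: [0.1, 0.1, -1.1]
opening: 0.0237
[ 0.51284399 -0.31801935  0.17169431] [ 1.79892683e+02 -4.85890698e-04  7.30505948e+01]
[[294. 398.]
 [269. 373.]
 [376. 367.]
 [351. 342.]
 [310. 315.]
 [285. 291.]
 [394. 284.]
 [368. 261.]]
```

View pics/c5.png

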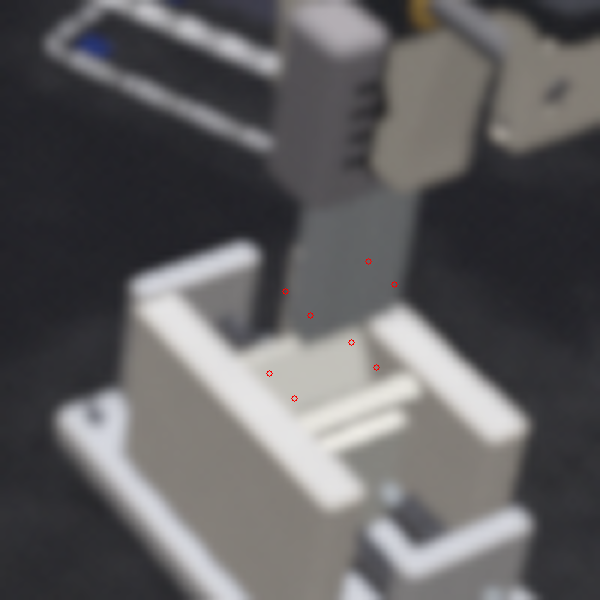

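The blade is over the mouth: blade foot spans crop (300–405, ~320), and the predicted gap corners line up with the flare. The cheek rails frame it evenly. I'll push down slowly.

```bash

python3 -m handwheel '[[[0,0,0.04],[0,0,0]],[[0,0,0.07],[0,0,0]],[[0,0,0.1],[0,0,0]],[[0,0,0.13],[0,0,0]],[[0,0,0.15],[0,0,0]]]'
python3 -m handwheel '[[[0,0,0.03],[0,0,0]],[[0,0,0.06],[0,0,0]],[[0,0,0.09],[0,0,0]],[[0,0,0.11],[0,0,0]],[[0,0,0.13],[0,0,0]]]'
python3 -m handwheel '[[[0,0,0.02],[0,0,0]],[[0,0,0.035],[0,0,0]],[[0,0,0.05],[0,0,0]],[[0,0,0.06],[0,0,0]],[[0,0,0.06],[0,0,0]]]'
```

```text
clock: 8.07
tool_pos: [0.512, -0.3177, 0.1396]
orientation: [-179.9, -0.0, 73.0]
force: [-2.1, 1.4, 13.9]
opening: 0.0241
clock: 8.48
tool_pos: [0.5136, -0.3184, 0.1155]
orientation: [179.8, 0.0, 73.1]
force: [0.3, 0.7, 7.0]
opening: 0.0239
clock: 8.9
tool_pos: [0.5137, -0.3183, 0.1033]
orientation: [179.8, 0.0, 73.1]
force: [1.4, 0.2, 2.8]
opening: 0.0241
```

```bash

python3 -m handwheel '[[[0,0,0.01],[0,0,0]],[[0,0,0.01],[0,0,0]],[[0,0,0.01],[0,0,0]]]'
python3 -m handwheel '[[[0,0,0.01],[0,0,0]],[[0,0,0.01],[0,0,0]],[[0,0,0.01],[0,0,0]]]'
python3 -m handwheel '[[[0,0,0.01],[0,0,0]],[[0,0,0.01],[0,0,0]],[[0,0,0.01],[0,0,0]]]'
```

```text
clock: 9.15
tool_pos: [0.5136, -0.3183, 0.1014]
orientation: [179.8, 0.0, 73.1]
force: [2.7, 0.7, 5.0]
opening: 0.0238
clock: 9.4
tool_pos: [0.5138, -0.3184, 0.1006]
orientation: [179.8, 0.0, 73.1]
force: [-0.3, 2.0, 14.3]
opening: 0.024
clock: 9.65
tool_pos: [0.5138, -0.3184, 0.1004]
orientation: [179.8, 0.1, 73.1]
force: [-4.7, 6.5, 29.7]
opening: 0.0239
```

The gauge bottomed out: the height stopped at 0.1005 (the same as its seat in the rack) while the force rose. I'll relax the push, open, and retreat straight up.

```bash

python3 -m handwheel '[[[0,0,-0.015],[0,0,0]],[[0,0,-0.015],[0,0,0]],[[0,0,-0.015],[0,0,0]]]'
for i in 1 2 3; do python3 -m handwheel '[[[0,0,0],[0,0,0]],[[0,0,0],[0,0,0]],[[0,0,0],[0,0,0]],[[0,0,0],[0,0,0]],[[0,0,0],[0,0,0]]]' -1; done
python3 -m handwheel '[[[0,0,-0.1],[0,0,0]],[[0,0,-0.25],[0,0,0]],[[0,0,-0.45],[0,0,0]],[[0,0,-0.6],[0,0,0]],[[0,0,-0.7],[0,0,0]]]'
python3 -m handwheel '[[[0.2,0,0],[0,0,0]],[[0.4,0,0],[0,0,0]],[[0.6,0,0],[0,0,0]],[[0.8,0,0],[0,0,0]],[[0.95,0,0],[0,0,0]]]'
python3 -m handwheel '[[[0.2,0,0],[0,0,0]],[[0.4,0,0],[0,0,0]],[[0.6,0,0],[0,0,0]],[[0.8,0,0],[0,0,0]],[[0.8,0,0],[0,0,0]]]'
python3 - <<'E'
from h import *
t=shot('top','t6');s=shot('scene','s6')
A=cv2.resize(t['color'][170:230,310:390,::-1],(400,300),interpolation=cv2.INTER_CUBIC)
B=cv2.resize(s['color'][220:340,300:420,::-1],(400,400),interpolation=cv2.INTER_CUBIC)
im=np.zeros((400,800,3),np.uint8);im[:300,:400]=A;im[:,400:]=B;cv2.imwrite('pics/c6.png',im)
P=cloud(t);z=P[...,2]
g=P[(z>.115)&(z<.145)&(abs(P[...,0]-.512)<.06)&(abs(P[...,1]+.318)<.06)]
print(len(g),cv2.minAreaRect((g[:,:2]*1000).astype(np.float32)) if len(g) else '',np.median(g[:,2]))
E
```

```text
clock: 9.9
tool_pos: [0.5135, -0.3182, 0.1006]
orientation: [179.8, 0.0, 73.1]
force: [1.6, 1.6, 9.6]
opening: 0.0239
clock: 10.32
tool_pos: [0.5118, -0.3178, 0.099]
orientation: [-179.9, 0.0, 73.0]
force: [-0.6, -0.0, 0.4]
opening: 0.0516
clock: 10.73
tool_pos: [0.5122, -0.3179, 0.0996]
orientation: [180.0, 0.0, 73.0]
force: [0.4, 0.5, 0.3]
opening: 0.0845
clock: 11.15
tool_pos: [0.5123, -0.3178, 0.0996]
orientation: [180.0, -0.0, 73.0]
force: [0.1, -0.2, 0.3]
opening: 0.0876
clock: 11.57
tool_pos: [0.5132, -0.3184, 0.2435]
orientation: [179.8, 0.0, 73.1]
force: [0.5, -0.3, -1.0]
opening: 0.0878
clock: 11.98
tool_pos: [0.5681, -0.1336, 0.2398]
orientation: [180.0, -0.0, 73.1]
force: [-0.2, -0.8, -1.1]
opening: 0.0881
clock: 12.4
tool_pos: [0.6161, 0.0225, 0.2392]
orientation: [180.0, -0.0, 73.3]
force: [1.0, -0.8, -0.6]
opening: 0.0875
261 ((514.6514892578125, -317.38287353515625), (25.627309799194336, 56.95624923706055), 72.73062896728516) 0.12900904230235083
```

View pics/c6.png

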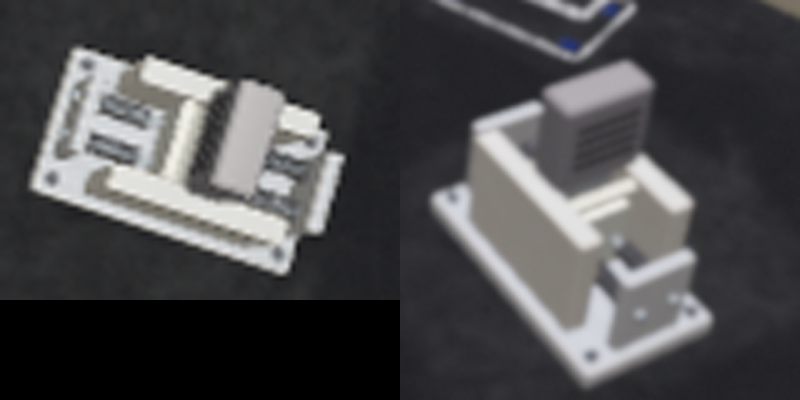

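The gauge stands upright on the cheeks. Its top is at 0.129 m (0.130 expected) and its centre is about 2.7 mm from the gap's middle. The robot is clear, so I'm handing in.

```bash
python3 -m handwheel '[[[0,0,0],[0,0,0]],[[0,0,0],[0,0,0]],[[0,0,0],[0,0,0]]]'; python3 -c "
from plant import *
print(close_job())"
```

```text
clock: 12.75
tool_pos: [0.6141, 0.0158, 0.2397]
orientation: [180.0, -0.0, 73.0]
force: [0.0, -0.4, 0.8]
opening: 0.0876
the job is handed in; nothing more can be done
None
```

The medium gauge is standing upright in the clamp's gap, pressed home and released. I handed the job in at about 12.8 s of the 38 s allowed; no verdict came back.

- **Lift:** I took the leftmost gauge in the rack. Its handle gripped at 24 mm, which matches the medium one, and the TCP rose to about 0.24 m, so the blade was well clear of the rails.
- **Insertion:** I felt about 14 N of drag entering the jaws. The gauge then stopped at the same height as its seat in the rack. The force rose to about 30 N as I pressed, against the 120 N wrist limit.
- **Last look:** After release, the handle top measured 0.129 m (0.130 m expected at home). Its centre was about 2.7 mm from the gap's middle, against a limit of 12 mm. It looked upright in both views.
- **Robot:** The open gripper was clear, about 0.35 m from the clamp, and touching nothing.

No check failed. The only disagreements were TCP readings varying by a few mm and a sideways offset of 1–3 mm between the camera and arm positions, both within tolerance.

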